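Mount the seal clamp on the carving stand

TASK

Take the aluminium clamp with the walnut seal block out of the steel tray and mount it on the sloping carving stand: slip its keyhole over the stud until the plate lies flat on the board, then slide it straight down the slope until the slot stops against the stud's neck, and let go. The stud may sit anywhere along its groove, so feel for it and work gently, never pressing hard on the stand and never with more than 30 N on the stud, and leave the three soapstone seals where they are.

Things in the scene. Friction and masses are not known exactly. Their poses are not given: they have to be found in the camera images.
- stand: Wooden carving stand, fixed, turned up to 15 degrees, origin under its middle. In its face's groove stands one stud, square to the face: steel neck 8 mm thick and 8 mm high, then a round red head 16 mm wide, 5 mm thick (bevelled on top to 12 mm): top 13 mm above the face. It keeps still, but where along the groove it sits differs each time and is not measured: find it by feel or eye.
- board: The stand's pale sloping face, tilted 20 degrees, low edge towards the robot. Origin on the face at the middle of the 50 mm groove (black line in a brass inlay); x straight up the slope, y across, z out of the face. Face spans x -140 to +70 mm, y -90 to +90 mm. The stud's axis is at y = 0 and at an x anywhere from -18 to +18 mm.
- clamp_block (a point): Centre of the graspable part of the loose clamp: a walnut block 30 x 30 mm (x, y), its flat top 21 mm above this point. This point is 47 mm above the plate's underside. Axes: x along the plate towards its keyhole end (up the slope when mounted), z up. About 0.3 kg; starts lying flat on the tray's floor.
- clamp: The whole clamp, origin at the plate's underside below the block's middle. Plate 6 mm thick, x -40 to +85 mm, y -30 to +30 mm. Aluminium jaws on the block's +y and -y sides reach 26 mm above the underside; a thumbscrew sticks out to y = 43 mm below that height.
- clamp_hole (a point): Centre of the keyhole's wide opening (octagonal, 21 mm across flats), at mid-thickness of the plate, 3 mm above its underside: 42 mm in x from the block's axis and 44 mm below point clamp_block. A slot 11 mm wide runs from it in +x.
- clamp_seat (a point): Point in the slot, at mid-thickness of the plate, where the stud's axis comes when the plate is slid fully down: 64.5 mm in x from the block's axis, 22.5 mm beyond clamp_hole. The slot's closed end is at 68.5 mm.
- tray: Shallow stainless steel tray, fixed, floor 3 mm above the table, 250 x 190 mm, rim 14 mm high, origin at the centre of its underside.
- seal_green_mid (a point): Centre of a green soapstone seal, 24 mm square, 31 mm high over its knob, lying in the same tray: leave alone.
- seal_grey_mid (a point): Centre of a grey soapstone seal, 26 mm square, 59 mm high, at the back: leave alone.
- seal_dark_mid (a point): Centre of a dark grey soapstone seal, 22 mm square, 53 mm high, at the back: leave alone.
There are look-alikes about, which are no part of the job. Leave any pink or yellow look-alike of the clamp alone.

How it is judged (in metres and radians):
On the way, in this order (a step that is already met when the one before it is completed fails the run):
1. the clamp is lifted out of the tray (distance of clamp_block from where it was at the start of the episode above 0.04 m), for 0.1 s.
2. the stud's head is through the wide opening and the plate lies on the board (z of clamp_hole in the frame of board below 0.007 m and distance between clamp_hole and stud_neck below 0.009 m), for 0.05 s.
At the end, for the whole second after the job is handed in: The plate lies flat on the board (within 4 degrees and 2 mm), pointing straight up the slope (within 8 degrees), the stud's neck in the slot (3 mm sideways) and within 2 mm of its stop at the closed end, at rest and released (x of stud_neck in the frame of clamp_seat between -0.002 and 0.002 m and y of stud_neck in the frame of clamp_seat between -0.003 and 0.003 m and z of stud_neck in the frame of clamp_seat between -0.002 and 0.002 m and angle between the z axis of clamp_seat and the z axis of board, either way round below 0.07 rad and angle between the x axis of clamp_seat and the x axis of board, either way round below 0.14 rad and linear speed of clamp below 0.01 m/s); the robot touches nothing.
It fails at once if the clamp is pressed against the stud with more than 30 N (contact force between clamp and stud above 30 N).
It fails at once if the clamp or the fingers press on the stand with more than 100 N (contact force between any of clamp, the fingers and stand above 100 N).
It fails at once if a seal is moved more than 20 mm (distance of any of seal_green_mid, seal_grey_mid, seal_dark_mid from where it was at the start of the episode above 0.02 m).
It also fails if it takes over 61 s, if anything falls off the work surface, if the arm or the gripper's body presses on something with over 40 N, if the wrist force passes 120 N, or if a joint passes its speed limit or range.

ROBOT

A 6-joint arm with a two-finger parallel gripper is mounted at the origin on the work surface. World frame = base frame: x ahead of the robot, y to its left, z up, the work surface at z = 0. Lengths are in mm, angles in degrees, forces in N, time in s.
With the tool pointing down it reaches from about 350 to 850 mm from the base axis. Payload 8.1 kg.
Tool frame: the origin (TCP) lies midway between the tips of the shut fingers; the grasp point (between the pads) lies 19 mm behind it; z points along the fingers, y is the line along which they close (so a half turn about z gives the same grasp; the last joint's range is limited). The gripper opens to 85 mm and grips with 20 to 120 N. Pads are 22 mm wide; open, the fingers measure 114 mm over their backs; the gripper's body (76 mm by 85 mm) begins 54 mm behind the grasp point. The pads swing forward as they close: fully open they stand 13 mm farther back than shut.
Start: joints at [63.232, 7.471, 85.268, -0, 87.261, -4.893], TCP at [223.534, 556.81, 231.292] pointing down, gripper open.
Joint ranges: [-169.43, 169.43], [-51.17, 129.36], [1.28, 143.12], [-76.62, 256.62], [0, 156.53], [-152.29, 152.29]. Speed limits (degrees/s): [136.94, 136.94, 159.86, 180, 180, 180].

INTERFACE

Orientations are given as [roll, pitch, yaw] about the fixed x, y, z axes, in that order (R = Rz(yaw) Ry(pitch) Rx(roll)).
In Python, from bench import r gives the robot as it stands. The module is installed in compiled form; this text tells all that it offers.
- The arm moves only by the tool jog_arm, never from a script. Its argument "rows" is a list of rows, each a list of 2 entries, a list of its own where there are three numbers: the shift along the tool's x, y, z in mm, then the turn, a rotation vector about the tool's x, y, z in rad. A call has 1 to 10 rows; each row is the pose to reach, as a shift and turn from the pose commanded when the call began, along the tool's axes at that moment; what a row does not reach only later rows make up. A row lasts 1/10 s, in which the tool goes at most 50 mm and 8.59 degrees, less where a joint would pass 70% of its speed; a pose out of reach is approached as far as the arm can. A call with a gripper value outside its range is refused whole. "grip" is the finger opening in mm, from 0 to 85.4, set as the call begins (left out, the last holds). The fingers move at their own pace and stop on an object; "force" is the grip in N (left out, the last holds). Time passes only in rows, so rows that repeat a pose let the fingers close. It gives the time, the measured TCP pose, the force, the opening and the grip force at its end, in the units of the state.
- r.sense(): the state, without advancing time (a new reading comes with each control period).
- r.snapshot(name): name is "side" or "top" or "wrist"; returns (picture, depth): 400x640x3 uint8, blue, green, red; 400x640 float32, mm along the optical axis (not along the pixel's ray), 0 where there is no reading.
- r.camera_params(name): a dict with "fx", "fy", "cx", "cy" (pixels), "pose" (4x4, takes a point from camera to world coordinates); the wrist camera has in their place "tool_from_camera" (4x4, takes a point from camera to tool coordinates, whose origin is the TCP and whose axes are the flange's). Camera axes: x right, y down, z forward; pixel columns grow to the right and rows downward; lengths in mm; the calibration is good to about 2 mm. A picture is of the moment at which its call begins: read the wrist's pose just before it. camera_params takes no time and is no camera call.
- r.hand_in(): hands the job in; it is judged then, once.
The state is a dict: "time": time; "joint_pos": joint angles; "qd": joint speeds; "joint_efforts": joint torques, N m; "tool_pos": TCP position; "tcp_rot": TCP orientation; "ft_force": force on the tool from outside, world axes, zero at the start; "wrist_torque": the same for the moment, N m; "finger_gap": finger opening in mm; "grip_force": force on a finger pad.
Only numpy, scipy, OpenCV 4.12 (cv2) and the standard library are available. Lean on these libraries where they do the work, as an engineer would, in place of code of your own. Each camera call takes 0.05 s, during which the arm holds its last target. There are 200 camera calls.

## Working session

There is one attempt and no reset: what is moved stays moved. The work goes in short steps, Python scripts to look and compute and a tool call to move; the robot and the scene stay as the last step left them, time stands still between calls to the robot, and variables do not carry over. Pictures are saved under pics/ and viewed, at most 10 in all, crops included, and the job is handed in when it is done.

Besides the shell and the picture viewer there is one more tool, called after "Call:" as name(argument=value, ...) on one line, values as JSON. jog_arm: Moves the arm, as the interface text tells. Its arguments: {"type":"object","properties":{"rows":{"type":"array"},"grip":{"type":"number"},"force":{"type":"number"}},"required":["rows"]}

```bash
mkdir -p pics
cat > h.py <<'E'
import numpy as np, cv2
from scipy.spatial.transform import Rotation as R
from bench import r
def cam(n,s=None):
    c=r.camera_params(n)
    if n=="wrist":
        T=np.eye(4);T[:3,:3]=R.from_euler('xyz',s["tcp_rot"],degrees=True).as_matrix();T[:3,3]=s["tool_pos"]
        c["pose"]=T@np.array(c["tool_from_camera"])
    c["pose"]=np.array(c["pose"]);return c
def pts(c,d):
    v,u=np.mgrid[:d.shape[0],:d.shape[1]]
    p=np.stack([(u-c["cx"])/c["fx"]*d,(v-c["cy"])/c["fy"]*d,d],-1)
    return p@c["pose"][:3,:3].T+c["pose"][:3,3]
def ray(c,u,v,z):
    k=c["pose"][:3,:3]@np.array([(u-c["cx"])/c["fx"],(v-c["cy"])/c["fy"],1]);o=c["pose"][:3,3]
    return o+k*(z-o[2])/k[2]
E
python3 - <<'E'
from h import *
s=r.sense();print(s)
for n in("top","side"):
    p,d=r.snapshot(n);cv2.imwrite(f"pics/{n}0.png",p);np.save(f"{n}0.npy",d)
    print(n,cam(n))
E
```

```text
{'time': 0.0, 'joint_pos': array([ 6.32304521e+01,  7.51575185e+00,  8.53291901e+01,  4.49546861e-04,
        8.72612765e+01, -4.89164179e+00]), 'qd': array([ 0.00915076,  0.03632174,  0.00567366, -0.03563656, -0.02027366,
        0.1160018 ]), 'joint_efforts': array([ 7.15033966e-04, -5.69367313e+01, -5.00575376e+01, -2.08996385e-04,
        1.38986195e-02,  3.61900914e-05]), 'tool_pos': array([223.29346466, 556.3126283 , 230.2385728 ]), 'tcp_rot': array([-1.79894207e+02, -9.50477097e-03,  1.58122063e+02]), 'ft_force': array([ 0.58349064, -1.32822167,  0.0669334 ]), 'wrist_torque': array([-0.0186854 , -0.00645248, -0.00040229]), 'grip_force': 0.0, 'finger_gap': 85.60380660162149}
top {'fx': 381.6500358796211, 'fy': 381.6500358796211, 'cx': 318.68437364444236, 'cy': 199.8901866611061, 'pose': array([[ 1.39280310e-02, -9.89790308e-01,  1.41849059e-01,
         4.88139513e+02],
       [-9.99900457e-01, -1.41070893e-02, -2.56721261e-04,
        -7.78405917e+01],
       [ 2.25517756e-03, -1.41831364e-01, -9.89888266e-01,
         9.22418033e+02],
       [ 0.00000000e+00,  0.00000000e+00,  0.00000000e+00,
         1.00000000e+00]])}
side {'fx': 452.09397230737727, 'fy': 452.09397230737727, 'cx': 313.257922910903, 'cy': 204.16142041921086, 'pose': array([[-9.97725865e-01, -2.88785846e-02,  6.09025994e-02,
         5.07189624e+02],
       [-6.61661461e-02,  5.91904305e-01, -8.03287828e-01,
         7.90694077e+02],
       [-1.28506953e-02, -8.05490733e-01, -5.92469019e-01,
         7.37337266e+02],
       [ 0.00000000e+00,  0.00000000e+00,  0.00000000e+00,
         1.00000000e+00]])}
```

View pics/top0.png

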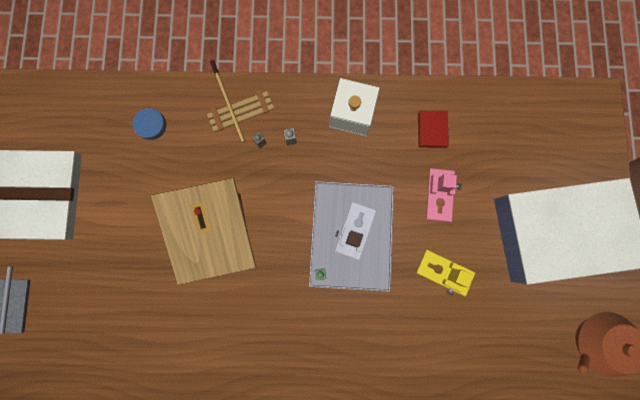

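View pics/side0.png

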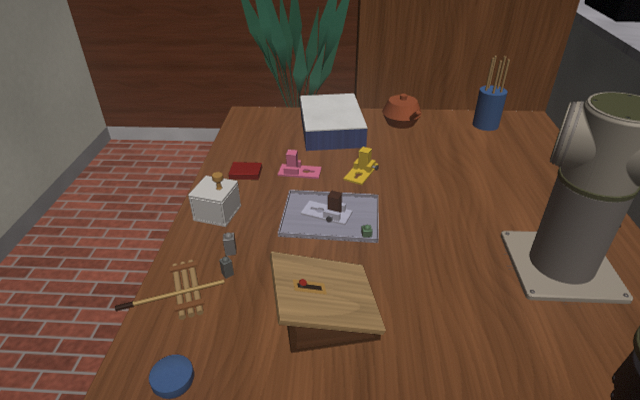

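Both views show the same layout. In the top view:
- **Clamp:** the real one is aluminium with a walnut block, in the tray at (355,232), block top at (354,239), keyhole at (360,219).
- **Look-alikes:** pink at (441,195) and yellow at (446,272), both outside the tray.
- **Stand:** at (203,230), with the red head at (198,211).
- **Seals:** green at (320,274), dark and grey at (259,140) and (290,136).

I choose the one in the tray.

Run:
```python
from h import *
for n,box in(("top",(225,265,335,375)),("side",(185,220,320,350))):
    p=cv2.imread(f"pics/{n}0.png").astype(int);d=np.load(f"{n}0.npy");c=cam(n);P=pts(c,d)
    hsv=cv2.cvtColor(p.astype(np.uint8),cv2.COLOR_BGR2HSV)
    m=np.zeros(d.shape,bool);a,b,e,f=box;m[a:b,e:f]=(hsv[a:b,e:f,2]<90)&(P[a:b,e:f,2]>60)
    q=P[m];print(n,"block",len(q),q.mean(0),np.median(q[:,2]),q.max(0))
    if n=="top":
        r_=cv2.minAreaRect(np.argwhere(m)[:,::-1].astype(np.float32));print(r_,ray(c,*r_[0],71))
    red=((hsv[...,0]<6)|(hsv[...,0]>174))&(hsv[...,1]>170)&(hsv[...,2]>100)
    if n=="top": red[:195]=0;red[235:]=0;red[:,:180]=0;red[:,220:]=0
    else: red[:270]=0;red[300:]=0;red[:,:285]=0;red[:,325:]=0
    print("red",np.argwhere(red).mean(0)[::-1],red.sum(),P[red].mean(0))
    if n=="top":
        # plate
        m=np.zeros(d.shape,bool);m[195:270,325:385]=(hsv[195:270,325:385,2]>190)
        cs=max(cv2.findContours(m.astype(np.uint8),0,2)[0],key=cv2.contourArea)
        R_=cv2.minAreaRect(cs);print("plate",R_);B=cv2.boxPoints(R_);W=[ray(c,*b,9) for b in B];print(np.round(W,1))
        # board plane
        bm=np.zeros(d.shape,bool);bm[190:275,165:245]=1
        g=P[bm];g=g[g[:,2]>5]
        for _ in range(4):
            A=np.c_[g[:,:2],np.ones(len(g))];k=np.linalg.lstsq(A,g[:,2],rcond=None)[0];e=g[:,2]-A@k;g=g[abs(e)<max(2.5*np.median(abs(e)),1.)]
        nn=np.r_[-k[:2],1];nn/=np.linalg.norm(nn);print("plane",k,"tilt",np.degrees(np.arccos(nn[2])),"dir upslope yaw",np.degrees(np.arctan2(k[1],k[0])),len(g))
        br=(hsv[...,2]<40);br[:195]=0;br[240:]=0;br[:,:180]=0;br[:,220:]=0
        r2=cv2.minAreaRect(np.argwhere(br)[:,::-1].astype(np.float32));print("groove dark",r2,P[br].mean(0))
```

```text
top block 165 [ 524.76496776 -157.0882101    81.26317439] 71.12697735788538 [541.07189365 -77.8405917  922.41803276]
((354.04998779296875, 238.3500213623047), (12.965337753295898, 12.649109840393066), 18.434947967529297) [ 524.94150704 -157.84061969   71.        ]
red [196.92857143 211.07142857] 28 [577.02916554 183.18297576 106.71581549]
plate ((355.299560546875, 230.4298858642578), (24.917858123779297, 51.676239013671875), 19.29004669189453)
[[ 497.8 -118.5    9. ]
 [ 615.2 -158.8    9. ]
 [ 596.  -215.5    9. ]
 [ 479.3 -174.3    9. ]]
plane [ 3.56192729e-01  8.29449615e-02 -1.27634120e+02] tilt 20.088615602985673 dir upslope yaw 13.108593269472472 5327
groove dark ((0.0, 0.0), (0.0, 0.0), 0.0) [nan nan nan]
side block 118 [ 523.94539785 -154.35380281   68.05718928] 69.28193419288829 [ 540.51188907 -138.5643405    73.12589665]
red [302.41935484 281.96774194] 31 [576.22825415 185.62692696 105.51787885]<stdin>:25: RuntimeWarning: Mean of empty slice.
  ret = um.true_divide(
```

```bash
cat >> h.py <<'E'
import json,os
def rot(x_yaw,tilt=0,dyaw=0):
    "tool rotation: clamp/board frame with x axis at x_yaw, slope tilt; tool x = -x, tool z = -z"
    return (R.from_euler('z',x_yaw,degrees=True)*R.from_euler('y',-tilt,degrees=True)).as_matrix()@np.diag([-1,1,-1.])
def get():
    if os.path.exists("cmd.json"):
        j=json.load(open("cmd.json"));return np.array(j[0]),np.array(j[1])
    return R.from_euler('xyz',[180,0,158.125],degrees=True).as_matrix(),np.array([223.534,556.81,231.292])
def go(Rt,pt,save=True,dec=0):
    Rc,pc=get();s=np.round(Rc.T@(np.array(pt)-pc),dec);w=np.round(R.from_matrix(Rc.T@Rt).as_rotvec(),3)
    n=int(max(np.ceil(np.linalg.norm(s)/50),np.ceil(np.degrees(np.linalg.norm(w))/8.59)))
    print([s.tolist(),w.tolist()],"rows>=",n)
    if save: json.dump([(Rc@R.from_rotvec(w).as_matrix()).tolist(),(pc+Rc@s).tolist()],open("cmd.json","w"))
E
python3 - <<'E'
from h import *
print(np.round(r.camera_params("wrist")["tool_from_camera"],3))
Rb=rot(13.1,20); n=-Rb[:,2]; up=-Rb[:,0]; print(n,up)
go(Rb,np.array([577,184,100])+n*170-up*0)
E
```

```text
[[ 0.00000e+00 -9.65000e-01 -2.61000e-01  6.53100e+01]
 [ 1.00000e+00  0.00000e+00 -1.00000e-03  1.28400e+00]
 [ 1.00000e-03 -2.61000e-01  9.65000e-01 -1.42834e+02]
 [ 0.00000e+00  0.00000e+00  0.00000e+00  1.00000e+00]]
[-0.3331194  -0.07751931  0.93969262] [0.91523803 0.21298256 0.34202014]
[[-419.0, -248.0, -28.0], [-0.107, -0.338, -0.604]] rows>= 10
```

Call:
jog_arm(rows=[[[-419,-248,-28],[-0.107,-0.338,-0.604]],[[-419,-248,-28],[-0.107,-0.338,-0.604]],[[-419,-248,-28],[-0.107,-0.338,-0.604]],[[-419,-248,-28],[-0.107,-0.338,-0.604]],[[-419,-248,-28],[-0.107,-0.338,-0.604]],[[-419,-248,-28],[-0.107,-0.338,-0.604]],[[-419,-248,-28],[-0.107,-0.338,-0.604]],[[-419,-248,-28],[-0.107,-0.338,-0.604]],[[-419,-248,-28],[-0.107,-0.338,-0.604]],[[-419,-248,-28],[-0.107,-0.338,-0.604]]])

```text
time: 1.1
tool_pos: [521.1, 167.9, 259.3]
tcp_rot: [180.0, 20.0, -167.0]
ft_force: [0.5, 1.0, -0.5]
finger_gap: 85.3
grip_force: 0.0
```

Call:
jog_arm(rows=[[[0,0,0],[0,0,0]],[[0,0,0],[0,0,0]],[[0,0,0],[0,0,0]]])

```text
time: 1.4
tool_pos: [519.3, 171.2, 258.8]
tcp_rot: [179.9, 19.9, -166.9]
ft_force: [-0.2, -0.0, -0.4]
finger_gap: 85.7
grip_force: 0.0
```

Run:
```python
from h import *
Rc,pc=get();s=r.sense();print(s["tool_pos"],s["tcp_rot"],"cmd",pc,R.from_matrix(Rc).as_euler('xyz',degrees=True))
p,d=r.snapshot("wrist");cv2.imwrite("pics/w1.png",p);np.save("w1.npy",d)
json.dump({k:np.array(s[k]).tolist() for k in("tool_pos","tcp_rot")},open("w1.json","w"))
```

```text
[519.28846324 171.19900051 258.75810374] [ 179.94674739   19.94357451 -166.89065303] cmd [519.96498448 170.55403378 259.292     ] [ 179.96991304   20.00196489 -166.91336815]
```

View pics/w1.png

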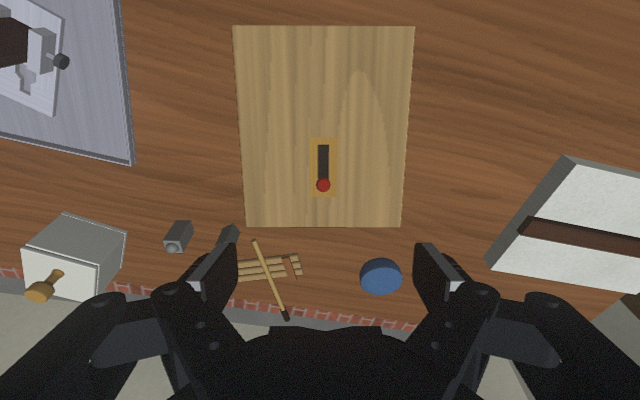

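The wrist view shows the board from (233,26) to (400,227). The black groove runs from (323,145) to (323,178), and the red head is at (323,185), at the uphill end.

Run:
```python
from h import *
s=json.load(open("w1.json"));p=cv2.imread("pics/w1.png");d=np.load("w1.npy");c=cam("wrist",s);P=pts(c,d)
hsv=cv2.cvtColor(p,cv2.COLOR_BGR2HSV)
bm=np.zeros(d.shape,bool);bm[40:220,255:395]=1;bm[130:200,300:345]=0
g=P[bm]
o=g.mean(0);_,_,V=np.linalg.svd(g-o,full_matrices=False);n=V[2]*np.sign(V[2][2])
e=(g-o)@n;print("plane rms",e.std(),"tilt",np.degrees(np.arccos(n[2])),"yaw",np.degrees(np.arctan2(-n[1],-n[0])))
def hit(u,v,h=0):
    k=c["pose"][:3,:3]@np.array([(u-c["cx"])/c["fx"],(v-c["cy"])/c["fy"],1]);q=c["pose"][:3,3]
    return q+k*((o+n*h-q)@n)/(k@n)
# board mask edges
D=np.abs((P-o)@n)<4
D&=(np.linalg.norm(P-o,axis=2)<200)
E=[];L=[]
for v in range(45,215,5):
    w=np.where(D[v])[0]; L.append(hit(w.min()-.5,v));E.append(hit(w.max()+.5,v))
for q in(L,E):
    q=np.array(q);dd=np.linalg.svd(q-np.median(q,0))[2][0];dd*=np.sign(dd[0]);print("edge yaw",np.degrees(np.arctan2(dd[1],dd[0])),"tilt",np.degrees(np.arcsin(dd[2])),q.mean(0))
mid=(np.mean(L,0)+np.mean(E,0))/2;print("mid",mid,np.linalg.norm(np.mean(L,0)-np.mean(E,0)))
red=((hsv[...,0]<6)|(hsv[...,0]>174))&(hsv[...,1]>150)&(hsv[...,2]>60);red[:165]=0;red[205:]=0;red[:,:305]=0;red[:,345:]=0
cc,rad=cv2.minEnclosingCircle(np.argwhere(red)[:,::-1].astype(np.float32));a=np.argwhere(red).mean(0)[::-1]
print("red",cc,rad,a,red.sum(),"head@10:",hit(*a,10.5),"foot",hit(*a,10.5)-10.5*n, "depthpt",P[red].mean(0))
dk=(hsv[...,2]<60)&(hsv[...,1]<120);dk[:135]=0;dk[205:]=0;dk[:,:310]=0;dk[:,336:]=0
q=np.argwhere(dk&~red);print("groove",q.min(0),q.max(0),hit(q[:,1].mean(),q[:,0].min()),hit(q[:,1].mean(),q[:,0].max()))
br=(hsv[...,0]>15)&(hsv[...,0]<25)&(hsv[...,1]>150);br[:120]=0;br[210:]=0;br[:,:300]=0;br[:,350:]=0
q=np.argwhere(br);print("brass",q.min(0),q.max(0))
```

```text
plane rms 20.0623142898908 tilt 19.782929200385023 yaw 12.861128942416718
edge yaw 12.884179547381695 tilt 19.782927723667566 [548.0329144   84.85798432  76.48115392]
edge yaw 13.081444196020323 tilt 19.782794297345575 [507.70061439 258.35468881  76.22863866]
mid [527.86676439 171.60633656  76.35489629] 178.12317271027183
red (323.0, 184.1999969482422) 6.530033588409424 [323.1015625 184.515625 ] 128 head@10: [576.47897008 183.42464913 105.50610636] foot [579.94361832 184.21568608  95.62579902] depthpt [574.59854708 183.00881038 108.59911098]
groove [145 319] [177 327] [542.46806485 175.42178512  81.78048973] [574.35455254 182.79742602  93.55237738]
brass [141 336] [144 336]
```

Run:
```python
from h import *
s=json.load(open("w1.json"));p=cv2.imread("pics/w1.png");d=np.load("w1.npy");c=cam("wrist",s);P=pts(c,d)
bm=np.zeros(d.shape,bool);bm[40:220,255:395]=1;bm[130:200,300:345]=0;bm&=d>0
g=P[bm]
for _ in range(5):
    o=np.median(g,0) if _==0 else g.mean(0);_,_,V=np.linalg.svd(g-o,full_matrices=False);n=V[2]*np.sign(V[2][2]);e=(g-o)@n;print(len(g),e.std());g=g[abs(e)<max(1,2.5*np.median(abs(e)))]
print("tilt",np.degrees(np.arccos(n[2])),"yaw",np.degrees(np.arctan2(-n[1],-n[0])),"plane z at 580,184:",o[2]-((580-o[0])*n[0]+(184-o[1])*n[1])/n[2])
def hit(u,v,h=0):
    k=c["pose"][:3,:3]@np.array([(u-c["cx"])/c["fx"],(v-c["cy"])/c["fy"],1]);q=c["pose"][:3,3]
    return q+k*((o+n*h-q)@n)/(k@n)
f=hit(323.1,184.5,12)-12*n;print("foot",f)
go(rot(-19.3),[525,-157,220])
```

```text
21962 0.7351985035612878
19891 0.5828681013353881
18988 0.5396061177084315
18549 0.5204222052476177
18305 0.5102502317472719
tilt 19.994068544032384 yaw 12.909138549357777 plane z at 580,184: 94.51136506243475
foot [580.22222694 184.28241978  94.61313636]
[[79.0, -320.0, 13.0], [0.099, 0.34, 0.56]] rows>= 7
```

Call:
jog_arm(rows=[[[79,-320,13],[0.099,0.34,0.56]],[[79,-320,13],[0.099,0.34,0.56]],[[79,-320,13],[0.099,0.34,0.56]],[[79,-320,13],[0.099,0.34,0.56]],[[79,-320,13],[0.099,0.34,0.56]],[[79,-320,13],[0.099,0.34,0.56]],[[79,-320,13],[0.099,0.34,0.56]],[[79,-320,13],[0.099,0.34,0.56]],[[79,-320,13],[0.099,0.34,0.56]],[[79,-320,13],[0.099,0.34,0.56]]])

```text
time: 2.45
tool_pos: [524.8, -155.1, 220.1]
tcp_rot: [180.0, -0.0, 160.8]
ft_force: [0.4, -0.3, 0.6]
finger_gap: 85.4
grip_force: 0.0
```

Call:
jog_arm(rows=[[[0,0,0],[0,0,0]],[[0,0,0],[0,0,0]],[[0,0,0],[0,0,0]]])

```text
time: 2.75
tool_pos: [524.7, -156.1, 220.2]
tcp_rot: [180.0, -0.0, 160.7]
ft_force: [-0.7, -0.6, -0.6]
finger_gap: 85.5
grip_force: 0.0
```

Run:
```python
from h import *
Rc,pc=get();s=r.sense();print(s["tool_pos"],s["tcp_rot"],"cmd",pc,R.from_matrix(Rc).as_euler('xyz',degrees=True))
p,d=r.snapshot("wrist");cv2.imwrite("pics/w2.png",p);np.save("w2.npy",d)
json.dump({k:np.array(s[k]).tolist() for k in("tool_pos","tcp_rot")},open("w2.json","w"))
```

```text
[ 524.69793966 -156.14440082  220.15026612] [ 1.79993826e+02 -3.15895936e-03  1.60747441e+02] cmd [ 524.49948035 -156.91718987  219.89611152] [ 1.79994046e+02 -2.77553830e-02  1.60675685e+02]
```

View pics/w2.png

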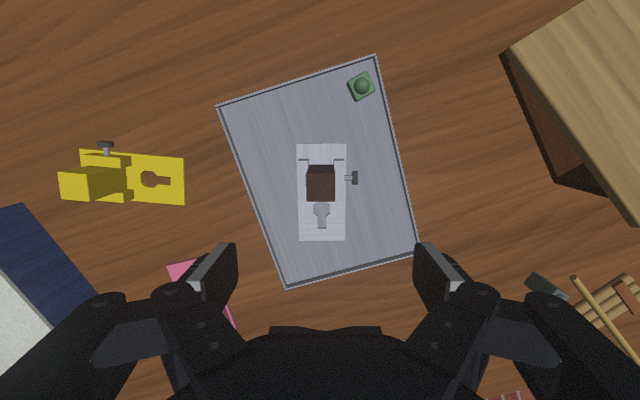

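The close view confirms the choice: a metal clamp with a walnut block at (320,185), keyhole at (321,211), inside the steel tray. The yellow one (130,180) and the pink one (190,280) lie outside the tray.

Run:
```python
from h import *
s=json.load(open("w2.json"));p=cv2.imread("pics/w2.png");d=np.load("w2.npy");c=cam("wrist",s);P=pts(c,d)
hsv=cv2.cvtColor(p,cv2.COLOR_BGR2HSV)
m=np.zeros(d.shape,bool);m[155:210,300:342]=1
t=m&(P[...,2]>66)&(hsv[...,2]<110)
q=P[t];print("top z",np.median(q[:,2]))
R1=cv2.minAreaRect(np.argwhere(t)[:,::-1].astype(np.float32));print(R1,"block",ray(c,*R1[0],71))
pm=(abs(P[...,2]-9)<3.5);pm[:140]=0;pm[245:]=0;pm[:,:290]=0;pm[:,352:]=0
pm&=hsv[...,2]>150
cs=max(cv2.findContours(pm.astype(np.uint8),0,2)[0],key=cv2.contourArea)
B=cv2.boxPoints(cv2.minAreaRect(cs));W=np.array([ray(c,*b,9) for b in B]);print(np.round(W,1))
L=[W[(i+1)%4]-W[i] for i in range(4)];print([ (round(np.linalg.norm(l),1),round(np.degrees(np.arctan2(l[1],l[0])),1)) for l in L])
ctr=W.mean(0);print("plate ctr",ctr,"block est",ctr[:2]-22.5*np.array([np.cos(np.radians(-19.3)),np.sin(np.radians(-19.3))]))
```

```text
top z 71.2299852819562
((320.0, 186.5), (29.0, 28.0), 90.0) block [ 524.49579312 -160.07792739   71.        ]
[[ 595.  -217.9    9. ]
 [ 511.  -186.2    9. ]
 [ 530.4 -130.8    9. ]
 [ 615.6 -158.8    9. ]]
[(np.float64(89.7), np.float64(159.3)), (np.float64(58.8), np.float64(70.8)), (np.float64(89.7), np.float64(-18.2)), (np.float64(62.6), np.float64(-109.2))]
plate ctr [ 562.98609478 -173.43195763    9.        ] block est [ 541.75057337 -165.99538379]
```

Run:
```python
from h import *
Rc,pc=get()
go(Rc,[524.6,-160.2,33])
```

```text
[[-1.0, -3.0, 187.0], [0.0, 0.0, 0.0]] rows>= 4
```

Call:
jog_arm(rows=[[[-1,-3,40],[0,0,0]],[[-1,-3,80],[0,0,0]],[[-1,-3,110],[0,0,0]],[[-1,-3,135],[0,0,0]],[[-1,-3,155],[0,0,0]],[[-1,-3,170],[0,0,0]],[[-1,-3,180],[0,0,0]],[[-1,-3,187],[0,0,0]],[[-1,-3,187],[0,0,0]],[[-1,-3,187],[0,0,0]]])

```text
time: 3.8
tool_pos: [524.9, -160.3, 33.7]
tcp_rot: [180.0, 0.0, 160.7]
ft_force: [0.1, -0.3, 1.3]
finger_gap: 85.3
grip_force: 0.0
```

Call:
jog_arm(rows=[[[0,0,0],[0,0,0]],[[0,0,0],[0,0,0]],[[0,0,0],[0,0,0]],[[0,0,0],[0,0,0]],[[0,0,0],[0,0,0]],[[0,0,0],[0,0,0]],[[0,0,0],[0,0,0]],[[0,0,0],[0,0,0]]], grip=15, force=50)

```text
time: 4.6
tool_pos: [524.6, -160.2, 33.3]
tcp_rot: [180.0, 0.0, 160.7]
ft_force: [-1.2, -0.4, 5.3]
finger_gap: 28.9
grip_force: 50.2
```

```bash
cat >> h.py <<'E'
Rb=rot(12.95,20);n=-Rb[:,2];up=-Rb[:,0];yb=Rb[:,1];foot=np.array([580.2,184.3,94.6])
def tcp(h,x=-42,y=0,tz=30.2): # TCP for clamp origin at foot + x*up + y*yb, underside h above face
    return foot+x*up+y*yb+(h+tz)*n
def inboard(p): q=np.array(p)-foot; return np.array([q@up,q@yb,q@n])
E
python3 - <<'E'
from h import *
Rc,pc=get();print(pc)
go(Rc,pc+[0,0,150]);go(Rb,tcp(90));go(Rb,tcp(30))
E
```

```text
[ 524.37134327 -160.03077169   32.89533829]
[[0.0, 0.0, -150.0], [0.0, 0.0, 0.0]] rows>= 3
[[129.0, 300.0, -10.0], [-0.098, -0.34, -0.558]] rows>= 7
[[0.0, 1.0, 60.0], [0.0, -0.0, 0.0]] rows>= 2
```

Call:
jog_arm(rows=[[[0,0,-10],[0,0,0]],[[0,0,-30],[0,0,0]],[[0,0,-60],[0,0,0]],[[0,0,-95],[0,0,0]],[[0,0,-130],[0,0,0]],[[0,0,-150],[0,0,0]],[[0,0,-150],[0,0,0]],[[0,0,-150],[0,0,0]]])

```text
time: 5.4
tool_pos: [524.2, -159.9, 182.2]
tcp_rot: [180.0, -0.1, 160.7]
ft_force: [-0.0, -0.2, -3.5]
finger_gap: 29.7
grip_force: 50.0
```

Call:
jog_arm(rows=[[[13,30,-1],[-0.01,-0.034,-0.056]],[[26,60,-2],[-0.02,-0.068,-0.112]],[[39,90,-3],[-0.029,-0.102,-0.167]],[[52,120,-4],[-0.039,-0.136,-0.223]],[[65,150,-5],[-0.049,-0.17,-0.279]],[[77,180,-6],[-0.059,-0.204,-0.335]],[[90,210,-7],[-0.069,-0.238,-0.391]],[[103,240,-8],[-0.078,-0.272,-0.446]],[[116,270,-9],[-0.088,-0.306,-0.502]],[[129,300,-10],[-0.098,-0.34,-0.558]]])

```text
time: 6.4
tool_pos: [500.0, 166.6, 189.7]
tcp_rot: [-180.0, 19.8, -166.9]
ft_force: [0.4, -0.5, -2.6]
finger_gap: 29.5
grip_force: 50.2
```

Call:
jog_arm(rows=[[[0,0,0],[0,0,0]],[[0,0,0],[0,0,0]],[[0,1,15],[0,0,0]],[[0,1,30],[0,0,0]],[[0,1,45],[0,0,0]],[[0,1,55],[0,0,0]],[[0,1,60],[0,0,0]],[[0,1,60],[0,0,0]],[[0,1,60],[0,0,0]],[[0,1,60],[0,0,0]]])

```text
time: 7.4
tool_pos: [522.2, 171.3, 137.5]
tcp_rot: [-180.0, 20.1, -167.0]
ft_force: [0.4, -0.2, -3.0]
finger_gap: 29.4
grip_force: 50.8
```

Run:
```python
from h import *
Rc,pc=get();s=r.sense();print(s["tool_pos"],s["tcp_rot"],s["ft_force"],"cmd",pc,inboard(s["tool_pos"]),inboard(pc))
a,d=r.snapshot("wrist");np.save("w3.npy",d);cv2.imwrite("pics/w3full.png",a)
b,d2=r.snapshot("side");np.save("s3.npy",d2);cv2.imwrite("pics/s3full.png",b)
json.dump({k:np.array(s[k]).tolist() for k in("tool_pos","tcp_rot")},open("w3.json","w"))
b=cv2.resize(b[200:350,220:420],(640,480))
cv2.imwrite("pics/s3.png",b)
```

```text
[522.20149548 171.30699247 137.52996952] [-179.99578374   20.06063627 -167.03296738] [ 0.44419973 -0.23030786 -2.96753329] cmd [521.74370975 171.28851119 136.60307173] [-41.16782211   0.33496036  60.66898119] [-41.90796844   0.41953923  59.9519884 ]
```

View pics/s3.png

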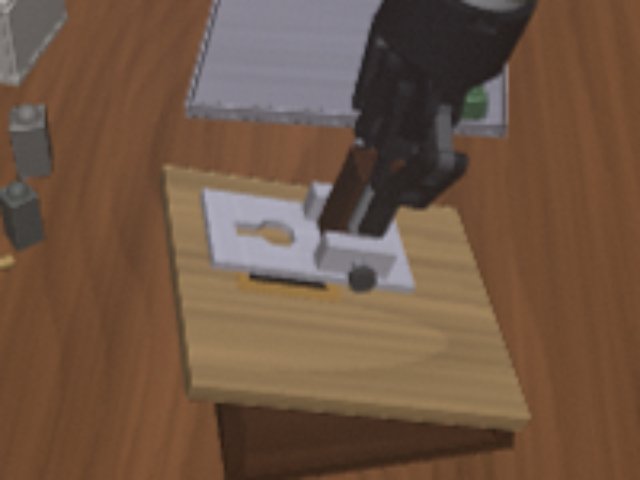

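View pics/w3full.png

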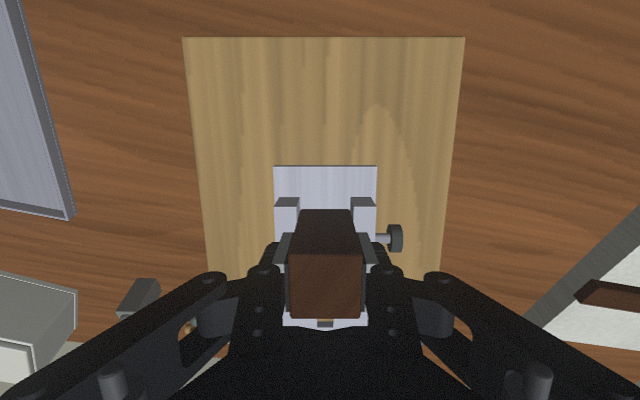

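The side crop shows the clamp held flat above the board, with the keyhole's wide end at crop (278,233). The wrist view shows the plate's low edge at v≈166, columns 273 to 377, parallel to the board's low edge.

Run:
```python
from h import *
s=json.load(open("w3.json"));c=cam("wrist",s)
def hitp(c,u,v,h):
    k=c["pose"][:3,:3]@np.array([(u-c["cx"])/c["fx"],(v-c["cy"])/c["fy"],1]);q=c["pose"][:3,3]
    return q+k*((foot+n*h-q)@n)/(k@n)
P=pts(c,np.load("w3.npy"));H=(P-foot)@n
print("plate top h wrist",np.median(H[172:190,285:365]),"board h",np.median(H[60:140,220:420]))
h=np.median(H[172:190,285:365])
for u,v in((273,166),(377,166)): print("low corner",inboard(hitp(c,u,v,h)))
p=cv2.imread("pics/s3full.png");d=np.load("s3.npy");c=cam("side");P=pts(c,d);H=(P-foot)@n
x,y=[200+0]*2
hsv=cv2.cvtColor(p,cv2.COLOR_BGR2HSV)
sub=np.zeros(d.shape,bool);sub[262:282,292:315]=1
m=sub&(hsv[...,1]>70)
print("side plate h",np.median(H[265:268,290:318]),"board h",np.median(H[305:320,290:340]))
q=np.argwhere(m)
cnt=[inboard(hitp(c,u,v,36)) for v,u in q];cnt=np.array(cnt);print("keyhole px",len(q),cnt.min(0),cnt.max(0),cnt.mean(0))
# plate corners in side view crop (scale 3.2)
for cu,cv_ in((203,190),(214,263)): print("top corner",inboard(hitp(c,220+cu/3.2,200+cv_/3.2,36)))
```

```text
plate top h wrist 36.18041171328328 board h -0.004796786958754728
low corner [-79.98999643 -28.75403791  36.18041171]
low corner [-80.02101907  30.92496377  36.18041171]
side plate h 35.9068773572852 board h -0.5880353331295659
keyhole px 40 [-20.64731166 -31.7307681   36.        ] [25.61020906  8.74911681 36.        ] [ 4.18796274  1.94056136 36.        ]
top corner [ 42.78199162 -26.35975401  36.        ]
top corner [43.04186334 33.97910812 36.        ]
```

Run:
```python
from h import *
def hitp(c,u,v,h):
    k=c["pose"][:3,:3]@np.array([(u-c["cx"])/c["fx"],(v-c["cy"])/c["fy"],1]);q=c["pose"][:3,3]
    return q+k*((foot+n*h-q)@n)/(k@n)
print("side stud",inboard(hitp(cam("side"),302.4,282,11)))
print("top stud",inboard(hitp(cam("top"),196.9,211.1,12)))
```

```text
side stud [ 0.1949367   1.77732894 11.        ]
top stud [ 0.86872838 -0.15263382 12.        ]
```

Call:
jog_arm(rows=[[[1,-1.5,5],[0,0,0]],[[1,-1.5,10],[0,0,0]],[[1,-1.5,15],[0,0,0]],[[1,-1.5,15],[0,0,0]],[[1,-1.5,15],[0,0,0]],[[1,-1.5,15],[0,0,0]]])

```text
time: 8.1
tool_pos: [526.2, 170.8, 122.2]
tcp_rot: [-180.0, 20.0, -167.0]
ft_force: [1.0, -0.1, -2.0]
finger_gap: 29.3
grip_force: 50.8
```

Call:
jog_arm(rows=[[[0,0,1],[0,0,0]],[[0,0,2],[0,0,0]],[[0,0,2.5],[0,0,0]],[[0,0,3],[0,0,0]],[[0,0,3],[0,0,0]]])

```text
time: 8.6
tool_pos: [527.1, 171.0, 119.3]
tcp_rot: [-180.0, 20.0, -167.0]
ft_force: [0.5, 0.2, -1.7]
finger_gap: 29.5
grip_force: 50.8
```

Call:
jog_arm(rows=[[[0,0,0.5],[0,0,0]],[[0,0,1],[0,0,0]],[[0,0,1.5],[0,0,0]],[[0,0,1.5],[0,0,0]]])

```text
time: 9.0
tool_pos: [527.6, 171.1, 117.8]
tcp_rot: [-180.0, 20.0, -167.0]
ft_force: [-0.7, -0.4, -2.9]
finger_gap: 29.1
grip_force: 50.8
```

Call:
jog_arm(rows=[[[0,0,0.5],[0,0,0]],[[0,0,1],[0,0,0]],[[0,0,1.5],[0,0,0]],[[0,0,2],[0,0,0]],[[0,0,2],[0,0,0]]])

```text
time: 9.5
tool_pos: [528.3, 171.2, 115.9]
tcp_rot: [-180.0, 20.0, -167.0]
ft_force: [-0.1, 0.2, -3.0]
finger_gap: 29.4
grip_force: 50.8
```

Run:
```python
from h import *
s=r.sense();print(inboard(s["tool_pos"])-[0,0,30.2],s["ft_force"],s["wrist_torque"])
```

```text
[-43.00004978  -1.09031543   8.16909456] [-0.08047125  0.20977697 -2.95350264] [-0.11279807  0.33614995  0.02208641]
```

Call:
jog_arm(rows=[[[0,0,0.5],[0,0,0]],[[0,0,1],[0,0,0]],[[0,0,1.5],[0,0,0]],[[0,0,2],[0,0,0]],[[0,0,2.5],[0,0,0]],[[0,0,3],[0,0,0]],[[0,0,3],[0,0,0]]])

```text
time: 10.2
tool_pos: [529.3, 171.5, 113.1]
tcp_rot: [-180.0, 20.0, -167.0]
ft_force: [0.3, 1.5, -3.9]
finger_gap: 29.1
grip_force: 50.8
```

Call:
jog_arm(rows=[[[0,0,0.5],[0,0,0]],[[0,0,1],[0,0,0]],[[0,0,1.5],[0,0,0]],[[0,0,2],[0,0,0]],[[0,0,2.5],[0,0,0]],[[0,0,2.5],[0,0,0]]])

```text
time: 10.8
tool_pos: [530.1, 171.7, 110.8]
tcp_rot: [-180.0, 20.0, -167.0]
ft_force: [0.2, 0.4, -2.7]
finger_gap: 29.3
grip_force: 50.8
```

Underside at about 2.7 mm above the face, still no contact.

Call:
jog_arm(rows=[[[0,0,0.5],[0,0,0]],[[0,0,1],[0,0,0]],[[0,0,1.5],[0,0,0]],[[0,0,1.5],[0,0,0]]])

```text
time: 11.2
tool_pos: [530.6, 171.8, 109.4]
tcp_rot: [-180.0, 20.0, -167.0]
ft_force: [-1.4, -0.8, -1.7]
finger_gap: 29.2
grip_force: 50.8
```

Call:
jog_arm(rows=[[[0,0,0.3],[0,0,0]],[[0,0,0.6],[0,0,0]],[[0,0,1],[0,0,0]],[[0,0,1],[0,0,0]]])

```text
time: 11.6
tool_pos: [531.0, 171.9, 108.6]
tcp_rot: [-180.0, 20.0, -167.0]
ft_force: [-0.6, -0.4, -1.9]
finger_gap: 29.3
grip_force: 50.8
```

Run:
```python
from h import *
s=r.sense();print(inboard(s["tool_pos"])-[0,0,30.2],s["ft_force"],s["wrist_torque"])
```

```text
[-42.87572576  -1.09129419   0.31090999] [-0.5792714  -0.41935545 -1.90982461] [-0.08977414  0.43455396  0.05157234]
```

Call:
jog_arm(rows=[[[0,0,0.3],[0,0,0]],[[0,0,0.6],[0,0,0]],[[0,0,0.6],[0,0,0]]])

```text
time: 11.9
tool_pos: [531.0, 171.8, 108.5]
tcp_rot: [-180.0, 20.0, -167.0]
ft_force: [-9.0, -2.7, 6.6]
finger_gap: 29.4
grip_force: 52.2
```

Call:
jog_arm(rows=[[[0,0,0.3],[0,0,0]],[[0,0,0.5],[0,0,0]],[[0,0,0.5],[0,0,0]]])

```text
time: 12.2
tool_pos: [531.1, 171.8, 108.5]
tcp_rot: [-180.0, 19.9, -167.0]
ft_force: [-15.6, -5.2, 13.7]
finger_gap: 29.5
grip_force: 53.6
```

Call:
jog_arm(rows=[[[0,0,-0.4],[0,0,0]],[[0,0,-0.7],[0,0,0]],[[1,0,-0.7],[0,0,0]],[[2,0,-0.7],[0,0,0]],[[3,0,-0.7],[0,0,0]],[[3,0,-0.7],[0,0,0]]])

```text
time: 12.8
tool_pos: [528.9, 171.4, 107.8]
tcp_rot: [-180.0, 20.1, -167.0]
ft_force: [1.3, -0.1, 2.1]
finger_gap: 29.7
grip_force: 51.3
```

Call:
jog_arm(rows=[[[0.7,0,0],[0,0,0]],[[1.4,0,0],[0,0,0]],[[2.1,0,0],[0,0,0]],[[3,0,0],[0,0,0]],[[3,0,0],[0,0,0]]])

```text
time: 13.3
tool_pos: [526.1, 170.7, 106.7]
tcp_rot: [-180.0, 20.1, -167.0]
ft_force: [1.1, 0.4, 5.5]
finger_gap: 29.6
grip_force: 51.7
```

Run:
```python
from h import *
s=r.sense();f=s["ft_force"]+[0,0,3];print(inboard(s["tool_pos"])-[0,0,30.2],"F up,y,n",f@up,f@yb,f@n,s["wrist_torque"])
```

```text
[-48.2667924   -1.11881114   0.28104986] F up,y,n 3.94168988052173 0.14681063021219753 7.571290535545937 [ 0.12444417 -0.22399562 -0.03875254]
```

Call:
jog_arm(rows=[[[0.7,0,0],[0,0,0]],[[1.4,0,0],[0,0,0]],[[2.1,0,0],[0,0,0]],[[2.8,0,0],[0,0,0]],[[3,0,0],[0,0,0]]])

```text
time: 13.8
tool_pos: [523.4, 170.1, 105.7]
tcp_rot: [-180.0, 20.1, -167.0]
ft_force: [1.8, -0.2, 4.9]
finger_gap: 29.5
grip_force: 51.7
```

Call:
jog_arm(rows=[[[0.7,0,0],[0,0,0]],[[1.4,0,0],[0,0,0]],[[2.1,0,0],[0,0,0]],[[2.8,0,0],[0,0,0]],[[3,0,0],[0,0,0]]])

```text
time: 14.3
tool_pos: [520.6, 169.5, 104.7]
tcp_rot: [-180.0, 20.1, -167.0]
ft_force: [1.9, 0.1, 5.5]
finger_gap: 29.5
grip_force: 51.7
```

Call:
jog_arm(rows=[[[0.7,0,0],[0,0,0]],[[1.4,0,0],[0,0,0]],[[2.1,0,0],[0,0,0]],[[2.8,0,0],[0,0,0]],[[3,0,0],[0,0,0]]])

```text
time: 14.8
tool_pos: [517.9, 168.8, 103.7]
tcp_rot: [-180.0, 20.1, -167.0]
ft_force: [1.5, -0.2, 5.3]
finger_gap: 29.5
grip_force: 51.7
```

Run:
```python
from h import *
s=r.sense();f=s["ft_force"]+[0,0,3];print(inboard(s["tool_pos"])-[0,0,30.2],"F up,y,n",f@up,f@yb,f@n,s["wrist_torque"])
```

```text
[-57.25118955  -1.11848043   0.26963432] F up,y,n 4.133061056886598 -0.5553905732627603 7.322238349284041 [ 0.1544499  -0.29619468 -0.07064668]
```

Call:
jog_arm(rows=[[[0.7,0,0],[0,0,0]],[[1.4,0,0],[0,0,0]],[[2.1,0,0],[0,0,0]],[[2.8,0,0],[0,0,0]],[[3,0,0],[0,0,0]]])

```text
time: 15.3
tool_pos: [515.1, 168.2, 102.6]
tcp_rot: [-180.0, 20.1, -167.0]
ft_force: [1.5, -1.0, 5.9]
finger_gap: 29.6
grip_force: 51.7
```

Call:
jog_arm(rows=[[[0.3,0,0],[0,0,0]],[[0.6,0,0],[0,0,0]],[[1,0,0],[0,0,0]],[[1,0,0],[0,0,0]]])

```text
time: 15.7
tool_pos: [514.2, 168.0, 102.3]
tcp_rot: [-180.0, 20.1, -167.0]
ft_force: [1.3, -0.3, 6.0]
finger_gap: 29.6
grip_force: 51.7
```

Call:
jog_arm(rows=[[[0.3,0,0],[0,0,0]],[[0.6,0,0],[0,0,0]],[[1,0,0],[0,0,0]],[[1,0,0],[0,0,0]]])

```text
time: 16.1
tool_pos: [513.3, 167.8, 101.9]
tcp_rot: [-180.0, 20.1, -167.0]
ft_force: [1.9, -1.3, 5.2]
finger_gap: 29.2
grip_force: 51.7
```

Call:
jog_arm(rows=[[[0.3,0,0],[0,0,0]],[[0.6,0,0],[0,0,0]],[[0.6,0,0],[0,0,0]]])

```text
time: 16.4
tool_pos: [512.8, 167.6, 101.7]
tcp_rot: [-180.0, 20.1, -167.0]
ft_force: [2.0, 0.3, 5.6]
finger_gap: 29.7
grip_force: 51.7
```

Call:
jog_arm(rows=[[[0.3,0,0],[0,0,0]],[[0.6,0,0],[0,0,0]],[[0.6,0,0],[0,0,0]]])

```text
time: 16.7
tool_pos: [512.2, 167.5, 101.5]
tcp_rot: [-180.0, 20.1, -167.0]
ft_force: [1.7, 0.1, 5.4]
finger_gap: 29.6
grip_force: 51.7
```

Call:
jog_arm(rows=[[[0.3,0,0],[0,0,0]],[[0.6,0,0],[0,0,0]],[[0.6,0,0],[0,0,0]]])

```text
time: 17.0
tool_pos: [511.7, 167.4, 101.3]
tcp_rot: [-180.0, 20.1, -167.0]
ft_force: [1.8, -0.9, 5.6]
finger_gap: 29.6
grip_force: 51.7
```

Call:
jog_arm(rows=[[[0.3,0,0],[0,0,0]],[[0.6,0,0],[0,0,0]],[[0.6,0,0],[0,0,0]]])

```text
time: 17.3
tool_pos: [511.1, 167.3, 101.1]
tcp_rot: [-180.0, 20.1, -167.0]
ft_force: [0.7, -0.4, 5.5]
finger_gap: 29.4
grip_force: 51.7
```

Call:
jog_arm(rows=[[[0.3,0,0],[0,0,0]],[[0.5,0,0],[0,0,0]],[[0.5,0,0],[0,0,0]]])

```text
time: 17.6
tool_pos: [510.7, 167.2, 101.0]
tcp_rot: [-180.0, 20.1, -167.0]
ft_force: [1.3, -0.8, 5.3]
finger_gap: 29.4
grip_force: 51.7
```

Call:
jog_arm(rows=[[[0.3,0,0],[0,0,0]],[[0.5,0,0],[0,0,0]],[[0.5,0,0],[0,0,0]]])

```text
time: 17.9
tool_pos: [510.3, 167.1, 100.8]
tcp_rot: [-180.0, 20.1, -167.0]
ft_force: [1.7, -0.4, 5.4]
finger_gap: 29.3
grip_force: 51.7
```

Call:
jog_arm(rows=[[[0.3,0,0],[0,0,0]],[[0.5,0,0],[0,0,0]],[[0.5,0,0],[0,0,0]]])

```text
time: 18.2
tool_pos: [510.1, 167.0, 100.8]
tcp_rot: [-180.0, 20.1, -167.0]
ft_force: [5.3, -0.6, 4.9]
finger_gap: 29.3
grip_force: 51.4
```

Run:
```python
from h import *
s=r.sense();f=s["ft_force"]+[0,0,3];print(inboard(s["tool_pos"])-[0,0,30.2],"F up,y,n",f@up,f@yb,f@n,s["wrist_torque"])
```

```text
[-65.74934244  -1.14177712   0.2969429 ] F up,y,n 7.446153208152339 -1.7593056290209657 5.670504466924221 [ 0.25109736 -0.7436856  -0.0356566 ]
```

Call:
jog_arm(rows=[[[0.2,0,0],[0,0,0]],[[0.4,0,0],[0,0,0]],[[0.4,0,0],[0,0,0]]])

```text
time: 18.5
tool_pos: [510.0, 167.0, 100.7]
tcp_rot: [-180.0, 20.1, -167.0]
ft_force: [6.7, 1.7, 3.0]
finger_gap: 29.6
grip_force: 51.1
```

The push force rose while the motion stalled, so the slot's end is against the neck. Next I release and back off.

Call:
jog_arm(rows=[[[0,0,0],[0,0,0]],[[0,0,0],[0,0,0]],[[0,0,0],[0,0,0]],[[0,0,0],[0,0,0]],[[0,0,0],[0,0,0]],[[0,0,0],[0,0,0]]], grip=80)

```text
time: 19.1
tool_pos: [508.7, 166.8, 99.7]
tcp_rot: [-180.0, 20.0, -167.0]
ft_force: [0.4, 0.2, -0.2]
finger_gap: 79.5
grip_force: 0.0
```

Call:
jog_arm(rows=[[[0,0,-5],[0,0,0]],[[0,0,-20],[0,0,0]],[[0,0,-50],[0,0,0]],[[0,0,-90],[0,0,0]],[[0,0,-120],[0,0,0]],[[0,0,-140],[0,0,0]],[[0,0,-140],[0,0,0]],[[0,0,-140],[0,0,0]],[[0,0,-140],[0,0,0]]])

```text
time: 20.0
tool_pos: [461.7, 155.9, 229.9]
tcp_rot: [-180.0, 19.9, -167.0]
ft_force: [-0.7, 0.4, 0.5]
finger_gap: 80.2
grip_force: 0.0
```

Run:
```python
from h import *
s=r.sense();print(s["tool_pos"],s["ft_force"])
a,d=r.snapshot("wrist");cv2.imwrite("pics/w4.png",cv2.resize(a[60:260,190:450],(780,600)))
c=cam("wrist",s);H=(pts(c,d)-foot)@n
hsv=cv2.cvtColor(a,cv2.COLOR_BGR2HSV);red=((hsv[...,0]<6)|(hsv[...,0]>174))&(hsv[...,1]>150)&(hsv[...,2]>60);red[:60]=0;red[260:]=0
print(red.sum(),np.argwhere(red).mean(0))
```

```text
[461.72040194 155.89758062 229.85075869] [-0.70822447  0.36561439  0.45201368]
110 [244.02727273 325.42727273]
```

View pics/w4.png

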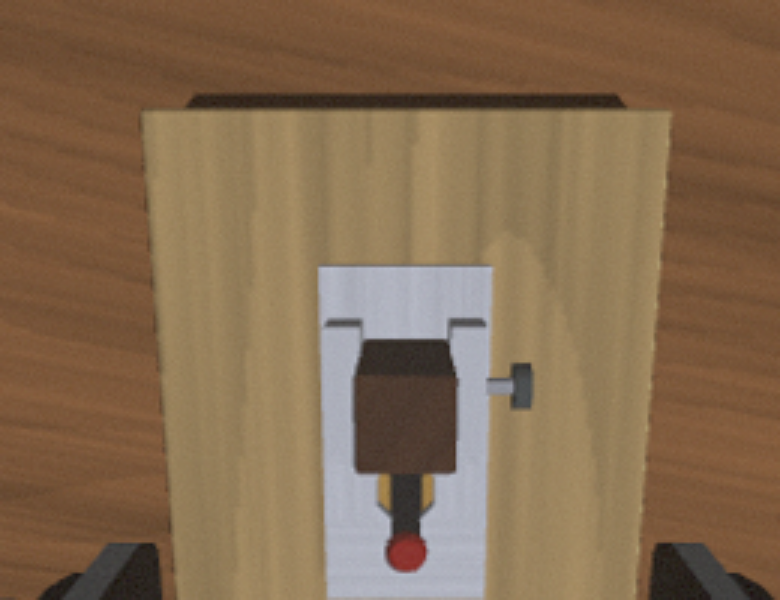

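The clamp lies flat and straight on the board, with the red head at crop (406,552) at the slot's closed end. The fingers are clear of everything.

```bash
python3 -c "
from bench import r
print(r.hand_in())"
```

```text
the job is handed in; nothing more can be done
None
```

The clamp is mounted flat on the board with its slot stopped against the stud's neck, released with the gripper clear, and the job was handed in at about 20 s; the hand-in returned no verdict.

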